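# Pin the laser guard and reset the interlock

## Task

Re-arm the laser welder: push the headed pin of the amber guard's bracket fully home, then take the square-handled stylus from the tool stand and with it hold the small recessed reset button on the console's sloped panel fully in for a good second, pressing gently. Then let the button spring back and put the stylus back upright in its own seat in the stand, leaving the other keys, the burnisher, the loupe and the dish alone.

Things in the scene. Friction and masses are not known exactly. Their poses are not given: they have to be found in the camera images.
- console: Fixed cream control console, 160 (x) by 200 (y) mm, up to 128 mm high at the back; origin: centre of its underside. Its panel faces its -x side, rising towards +x at 35 degrees: outward normal (-0.574, 0, 0.819) in its axes. Display in the upper part; along the lower edge, from +y to -y: reset bore, three raised keys, a dark round socket (wider than the bore, no button).
- reset_mouth (a point): Centre of the mouth of the round reset bore, in the panel's face; 8 mm diameter, sharp-edged, square to the panel; its own z axis is the outward normal, its x points up the slope. In the console's axes it lies at (-49, 62, 59) mm. How deep the button sits is not known beforehand: its top rests 5 to 11 mm below the mouth, otherwise each time.
- reset_button (a joint): Depth by which the reset button is pressed in from where it rests, m: 0 at rest, 0.004 fully in (hard stop). A spring pushes it back with about 1.8 N at first and 6 N when fully in. It counts as fully in beyond 0.003. Pressing on the hard stop or on the console with 18 N or more is too hard.
- key_left (a joint): Raised grey key 14 by 18 mm, standing 4 mm above the panel, 30 mm from the reset bore (centres) towards the console's -y: travel in m, 0 at rest, 0.003 fully in. Not to be pressed.
- key_mid (a joint): The next such key, 62 mm from the bore. Not to be pressed.
- key_right (a joint): The last such key, 94 mm from the bore. Not to be pressed.
- guard: Fixed guard bracket on a 130 (x) by 100 (y) mm base plate: a fork and a lug, with an upright amber pane 130 mm wide, its top 115 mm above the table, 95 mm behind the pin (+x). Origin: 15 mm from the plate's centre towards -x, at its underside; the vertical pin axis is at (-25, 0) mm in its axes.
- pin_head (a point): Centre of the top of the pin's round steel head (20 mm diameter, 6 mm thick); the 8 mm pin stands vertical. Fully home its head's top is 58 mm above the table; it starts 10 to 16 mm higher.
- guard_pin (a joint): How far the pin is pushed down, m: starts between 0 and 0.006; 0.016 is fully home (head on the fork, hard stop); home beyond 0.015. It slides snugly, against about 6 N of friction (some N more if pushed fast), and stays where it is left.
- stand: Fixed wooden tool stand, 56 (x) by 150 (y) by 50 mm high, with two vertical seats, holes of 11 mm diameter and 48 mm depth at (0, +42) and (0, -42) mm in its axes; origin: centre of its underside.
- stylus: Stylus, some 50 to 85 g, upright in one of the stand's seats: black square handle 16 by 16 mm, from 46 to 108 mm above the tip, over a straight steel shank, 5 mm diameter, round end. Origin: the tip; z runs up towards the handle, x and y square to the handle's flats, within 0.15 rad of the stand's. The handle's shoulder rests on the stand's top, the tip 4 mm above the table.
- burnisher: The other tool in the stand, with a round, waisted black handle of 22 mm diameter, 48 mm long, and a 6 mm shank; top 98 mm above the table. Origin: its tip. Stays in its seat.
- loupe: Small black round eye loupe, 38 mm diameter, 34 mm high, on the table between console and guard or stand; origin: centre of its underside. To be left alone.
- dish: Shallow white dish, 70 mm diameter, 18 mm high, on the table; origin: centre of its underside. To be left alone.

How it is judged:
By the outcome, as a careful person would: the job done as asked, in the order asked, and still so for the second after the job is handed in, with the robot touching nothing.
It also fails if it takes over 67 s, if anything falls off the work surface, if the arm or the gripper's body presses on something with over 40 N, if the wrist force passes 120 N, or if a joint passes its speed limit or range.

## Robot

A 6-joint arm with a two-finger parallel gripper is mounted at the origin on the work surface. World frame = base frame: x ahead of the robot, y to its left, z up, the work surface at z = 0. Lengths are in m, angles in degrees, forces in N, time in s.
With the tool pointing down it reaches from about 0.375 to 0.925 m from the base axis. Payload 5.7 kg.
Tool frame: the origin (TCP) lies on the centre line of the jaws, within the pads' length; the fingertips stand 19 mm ahead of it and the grasp point (between the pads) is the TCP; z points along the fingers, y is the line along which they close (so a half turn about z gives the same grasp; the last joint's range is limited). The gripper opens to 85 mm and grips with 20 to 120 N. Pads are 22 mm wide; open, the fingers measure 114 mm over their backs; the gripper's body (76 mm by 85 mm) begins 54 mm behind the grasp point. The pads swing forward as they close: fully open they stand 13 mm farther back than shut.
Start: joints at [56.603, 20.558, 86.54, -0, 72.909, -6.595], TCP at [0.271, 0.536, 0.25] pointing down, gripper open.
Joint ranges: [-170.27, 170.27], [-57.76, 135], [12.27, 136.19], [-55.21, 235.2], [11.17, 155.16], [-170.74, 170.74]. Speed limits (degrees/s): [136.94, 136.94, 180, 180, 180, 180].

## Interface

Orientations are given as [roll, pitch, yaw] about the fixed x, y, z axes, in that order (R = Rz(yaw) Ry(pitch) Rx(roll)).
In Python, from workcell import get_state, imaging, ticket gives the robot as it stands.
- The arm moves only by the tool step_arm, never from a script. Its argument "moves" is a list of rows, each an object of numbers: "dx", "dy", "dz": the shift along the tool's x, y, z in m; "ax", "ay", "az": the turn, a rotation vector about the tool's x, y, z in degrees; "hand": the opening, from 0 (shut) to 1 (fully open). In form: [{"dx": .., "dy": .., "dz": .., "ax": .., "ay": .., "az": .., "hand": ..}, ...]. A call has 1 to 12 rows; each row is the pose to reach, as a shift and turn from the pose commanded when the call began, along the tool's axes at that moment; what a row does not reach only later rows make up. A row lasts 1/8 s, in which the tool goes at most 62.5 mm and 10.7 degrees, less where a joint would pass 70% of its speed; a pose out of reach is approached as far as the arm can. A call with a gripper value outside its range is refused whole. The fingers move at their own pace and stop on an object; "squeeze" is the grip in N (left out, the last holds). Time passes only in rows, so rows that repeat a pose let the fingers close. It gives the time, the measured TCP pose, the force, the opening and the grip force at its end, in the units of the state.
- get_state(): the state, without advancing time (a new reading comes with each control period).
- imaging.capture(name): name is "scene" or "side" or "wrist"; returns the picture (400x640x3 uint8, red, green, blue); there is no depth.
- imaging.camera_info(name): a dict with "camera_matrix" (3x3 intrinsics, pixels), "rvec" (rotation vector, rad) and "tvec" (3), from world to camera coordinates, as OpenCV has them. Camera axes: x right, y down, z forward; pixel columns grow to the right and rows downward; lengths in m; the calibration is good to about 2 mm. A picture is of the moment at which its call begins: read the wrist's pose just before it. camera_info takes no time and is no camera call; for the wrist camera it gives the pose at the moment of the call.
- ticket.hand_in(): hands the job in; it is judged then, once.
The state is a dict: "clock": time; "q": joint angles; "qvel": joint speeds; "joint_efforts": joint torques, N m; "eef_pos": TCP position; "tcp_rot": TCP orientation; "force": force on the tool from outside, world axes, zero at the start; "wrist_torque": the same for the moment, N m; "finger_gap": finger opening in m; "gripper_force": force on a finger pad.
Only numpy, scipy, OpenCV 4.12 (cv2) and the standard library are available. Lean on these libraries where they do the work, as an engineer would, in place of code of your own. Each camera call takes 0.05 s, during which the arm holds its last target. There are 200 camera calls.

## Working session

There is one attempt and no reset: what is moved stays moved. The work goes in short steps, Python scripts to look and compute and a tool call to move; the robot and the scene stay as the last step left them, time stands still between calls to the robot, and variables do not carry over. Pictures are saved under pics/ and viewed, at most 11 in all, crops included, and the job is handed in when it is done.

Besides the shell and the picture viewer there is one more tool, called after "Call:" as name([rows], argument=value, ...), one row to a line, values as JSON. step_arm: Moves the arm, as the interface text tells. Its arguments: {"type":"object","properties":{"moves":{"type":"array"},"squeeze":{"type":"number"}},"required":["moves"]}

```bash
mkdir -p pics; cat > h.py <<'E'
import numpy as np, cv2
from scipy.spatial.transform import Rotation as R
from workcell import get_state, imaging, ticket
def cam(n):
    c=imaging.camera_info(n);return np.array(c["camera_matrix"],float),cv2.Rodrigues(np.array(c["rvec"],float))[0],np.array(c["tvec"],float).ravel()
def ray(c,uv):
    K,Rm,t=c;d=Rm.T@np.linalg.solve(K,[uv[0],uv[1],1]);return -Rm.T@t,d/np.linalg.norm(d)
def onz(c,uv,z):
    o,d=ray(c,uv);return o+d*(z-o[2])/d[2]
def proj(c,p):
    K,Rm,t=c;q=K@(Rm@np.asarray(p,float)+t);return q[:2]/q[2]
def two(c1,u1,c2,u2):
    A=[];b=[]
    for c,u in((c1,u1),(c2,u2)):
        o,d=ray(c,u);P=np.eye(3)-np.outer(d,d);A.append(P);b.append(P@o)
    return np.linalg.solve(A[0]+A[1],b[0]+b[1])
def save(n,im): cv2.imwrite("pics/"+n,im[:,:,::-1])
E
python3 - <<'E'
from h import *
a=imaging.capture("scene");b=imaging.capture("side")
save("scene.png",a);save("side.png",b)
for n in("scene","side"):
    c=cam(n);print(n,-c[1].T@c[2],c[1].T[:,2],c[0][0,0])
print(get_state())
E
```

```text
scene [1.14298549 0.66103878 0.77699562] [-0.51718526 -0.58580636 -0.62397942] 470.8378590115107
side [ 0.14007618 -0.59200832  0.64077653] [ 0.46273807  0.62645765 -0.62723544] 380.5885755257099
{'clock': 0.1, 'q': array([ 5.66019979e+01,  2.05962645e+01,  8.65924039e+01,  1.92647102e-03,
        7.29095347e+01, -6.59574757e+00]), 'qvel': array([ 0.06126803, -0.11634022, -0.22418419,  0.01486492, -0.06222677,
        0.02440064]), 'joint_efforts': array([ 6.91335499e-04, -5.28655171e+01, -2.79348797e+01, -2.46199835e-05,
        5.25609415e-03,  3.95309257e-05]), 'eef_pos': array([0.27023113, 0.53504871, 0.24951464]), 'tcp_rot': array([-1.79902658e+02, -1.31081832e-02,  1.53197167e+02]), 'force': array([-0.11466189,  0.34193811, -0.35770517]), 'wrist_torque': array([ 0.04801296, -0.05385164,  0.01057779]), 'gripper_force': 0.0, 'finger_gap': 0.08523845174154886}
```

View pics/scene.png

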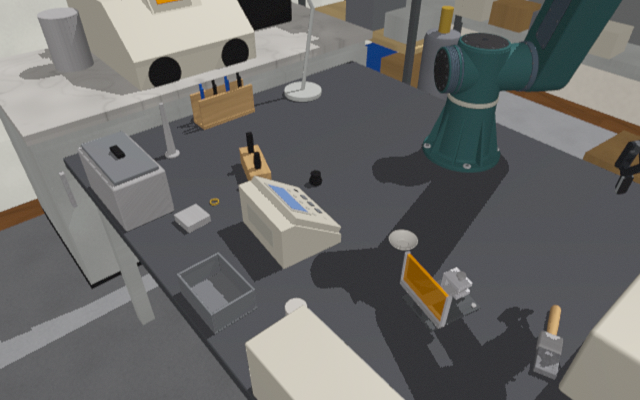

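View pics/side.png

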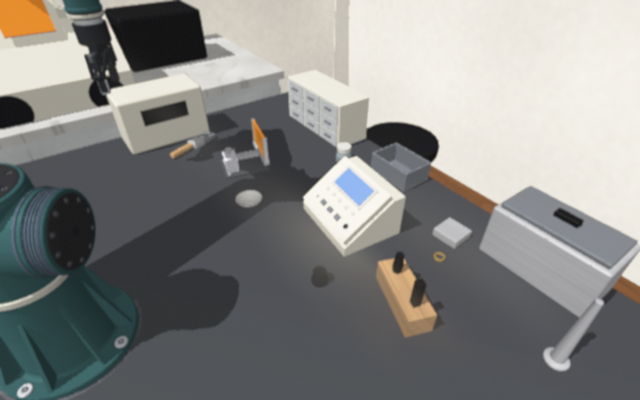

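The scene view shows the guard and pin near (457,278), the console near (290,220), and the stand with its two tools near (254,160). In the side view the pin is at about (229,155), the console at (355,205), and the stand at (405,295), with its handles at (398,262) and (418,292).

```bash
python3 - <<'E'
from h import *
s=cam("scene");d=cam("side")
print("pin",two(s,(456,271),d,(229,152)),onz(s,(456,271),.07),onz(d,(229,152),.07))
print("hA tall",two(s,(250,135),d,(419,279)), "hB",two(s,(257,154),d,(399,254)))
print("loupe",onz(s,(316,178),.017),onz(d,(320,276),.017),"dish",onz(s,(403,240),.01))
a=cv2.imread("pics/scene.png");b=cv2.imread("pics/side.png")
f=lambda im,x,y,w,h,k:cv2.resize(im[y:y+h,x:x+w],(w*k,h*k),interpolation=cv2.INTER_CUBIC)
m=np.zeros((600,800,3),np.uint8)
m[:300,:400]=f(a,400,245,80,60,5);m[:300,400:]=f(b,210,115,80,60,5)
m[300:,:400]=f(a,225,125,80,60,5);m[300:,400:]=f(b,300,190,80,60,5)
cv2.imwrite("pics/m1.png",m)
E
```

```text
pin [0.48707606 0.33396542 0.06457491] [0.49335525 0.33606462 0.07      ] [0.48326523 0.32664293 0.07      ]
hA tall [ 0.54446589 -0.33503857  0.11089799] hB [ 0.57226994 -0.26137135  0.09557968]
loupe [ 0.45164565 -0.1589966   0.017     ] [ 0.45309872 -0.16199351  0.017     ] dish [0.45179858 0.16379887 0.01      ]
```

View pics/m1.png

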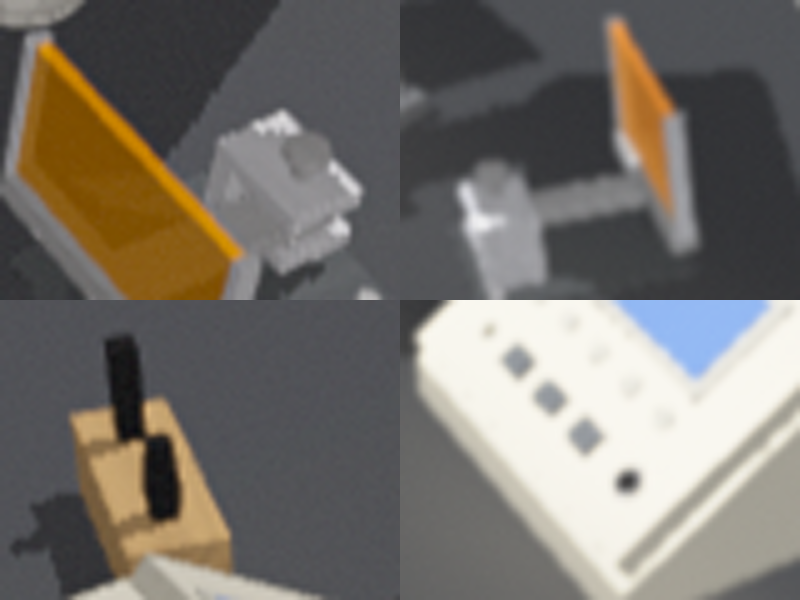

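The crops show the round pin head at about scene (461.6,276) and side (228,150). The taller straight handle is the stylus, in the far seat. The reset bore is at about side (317.6,196) and the dark socket at (345,226).

```bash
cat >> h.py <<'E'
def go(p,rot):
    s=get_state();Rc=R.from_euler("xyz",s["tcp_rot"],degrees=True)
    d=Rc.inv().apply(np.asarray(p)-s["eef_pos"]);v=(Rc.inv()*rot).as_rotvec(degrees=True)
    print("move d(mm)",np.round(d*1000,1),"rot",np.round(v,1),"| at",np.round(s["eef_pos"],4),np.round(s["tcp_rot"],2),"F",np.round(s["force"],1),"t",round(s["clock"],2))
def down(yaw): return R.from_euler("xyz",[180,0,yaw],degrees=True)
E
python3 - <<'E'
from h import *
s=cam("scene");d=cam("side")
print("pin",two(s,(461.6,275.5),d,(228.,150)),onz(s,(461.6,275.5),.07),onz(d,(228,150),.07))
a=onz(s,(408,253),.115);b=onz(s,(448,296),.115);print("pane",a,b,np.linalg.norm(a-b),np.degrees(np.arctan2(*(b-a)[1::-1])))
w=cam("wrist");st=get_state();Rc=R.from_euler("xyz",st["tcp_rot"],degrees=True)
print("wcam in tool",Rc.inv().apply(-w[1].T@w[2]-st["eef_pos"]),Rc.inv().apply(w[1].T[:,2]),Rc.inv().apply(w[1].T[:,0]),w[0])
print("bore",onz(d,(317.6,196),.059),"socket",onz(d,(345,226),.059))
go([.488,.334,.20],down(153))
E
```

```text
pin [0.48939728 0.3484594  0.06392404] [0.49493141 0.3511336  0.07      ] [0.48573237 0.33851499 0.07      ]
pane [0.56763581 0.26396264 0.115     ] [0.5968738 0.3852489 0.115    ] 0.12476064089409578 76.44653414828392
wcam in tool [ 0.07962385  0.00051691 -0.12398776] [-3.11992004e-01  3.73120360e-04  9.50084654e-01] [-6.68355652e-04  9.99999589e-01 -6.12200000e-04] [[309.13004206   0.         324.60618726]
 [  0.         309.13004206 195.47576744]
 [  0.           0.           1.        ]]
bore [0.57839397 0.02226454 0.059     ] socket [ 0.56419629 -0.10496439  0.059     ]
move d(mm) [-285.   -81.2   49.6] rot [-0.1 -0.   0.2] | at [0.2702 0.535  0.2495] [-1.799e+02 -1.000e-02  1.532e+02] F [-0.1  0.3 -0.4] t 0.1
```

Call:
step_arm([
  {"dx": -0.281, "dy": -0.069, "dz": 0.03, "hand": 0},
  {"dx": -0.281, "dy": -0.069, "dz": 0.03, "hand": 0},
  {"dx": -0.281, "dy": -0.069, "dz": 0.07, "hand": 0},
  {"dx": -0.281, "dy": -0.069, "dz": 0.07, "hand": 0},
  {"dx": -0.281, "dy": -0.069, "dz": 0.07, "hand": 0},
  {"dx": -0.281, "dy": -0.069, "dz": 0.07, "hand": 0},
  {"dx": -0.281, "dy": -0.069, "dz": 0.07, "hand": 0},
  {"dx": -0.281, "dy": -0.069, "dz": 0.07, "hand": 0},
  {"dx": -0.281, "dy": -0.069, "dz": 0.07, "hand": 0},
])

```text
validation failed for argument at $.mo...
```

```bash
python3 - <<'E'
from h import *
w=cam("wrist");a=imaging.capture("wrist");np.savez("w1.npz",K=w[0],R=w[1],t=w[2]);save("w1.png",a)
go([.490,.347,.17],down(153));print(proj(w,[.49,.347,.07]))
E
```

```text
move d(mm) [-280.9  -68.7   79.7] rot [-0.1 -0.   0.2] | at [0.2703 0.5351 0.2496] [-1.7991e+02 -1.0000e-02  1.5320e+02] F [ 0.2  0.1 -0.1] t 0.15
[271.47354521 386.68765191]
```

View pics/w1.png

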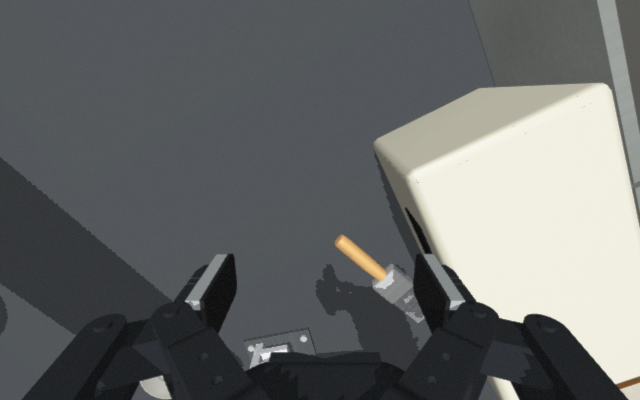

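The move was refused, so this view is still from the start pose: open fingers at the sides and the guard plate at (280,345). I'll retry with full rows.

Call:
step_arm([
  {"dx": -0.281, "dy": -0.069, "dz": 0.03, "ax": 0.0, "ay": 0.0, "az": 0.0, "hand": 0.0},
])

```text
clock: 0.28
eef_pos: [0.3162, 0.4971, 0.2439]
tcp_rot: [179.9, -0.1, 153.5]
force: [1.2, -1.2, 0.6]
finger_gap: 0.0701
gripper_force: 0.0
```

Call:
step_arm([
  {"dx": -0.223, "dy": -0.055, "dz": 0.07, "ax": 0.0, "ay": 0.0, "az": 0.0, "hand": 0.0},
  {"dx": -0.223, "dy": -0.055, "dz": 0.07, "ax": 0.0, "ay": 0.0, "az": 0.0, "hand": 0.0},
  {"dx": -0.223, "dy": -0.055, "dz": 0.07, "ax": 0.0, "ay": 0.0, "az": 0.0, "hand": 0.0},
  {"dx": -0.223, "dy": -0.055, "dz": 0.07, "ax": 0.0, "ay": 0.0, "az": 0.0, "hand": 0.0},
  {"dx": -0.223, "dy": -0.055, "dz": 0.07, "ax": 0.0, "ay": 0.0, "az": 0.0, "hand": 0.0},
  {"dx": -0.223, "dy": -0.055, "dz": 0.07, "ax": 0.0, "ay": 0.0, "az": 0.0, "hand": 0.0},
])

```text
clock: 1.02
eef_pos: [0.4916, 0.3454, 0.1736]
tcp_rot: [-180.0, -0.1, 153.1]
force: [-0.2, 0.3, -0.2]
finger_gap: 0.0001
gripper_force: 0.0
```

```bash
python3 - <<'E'
from h import *
w=cam("wrist");a=imaging.capture("wrist");np.savez("w1.npz",K=w[0],R=w[1],t=w[2]);save("w2.png",a)
go([.490,.347,.17],down(153));print(proj(w,[.49,.347,.07]))
E
```

```text
move d(mm) [1.6 0.4 3.9] rot [-0.  -0.   0.2] | at [0.4913 0.3459 0.1739] [-1.7999e+02 -4.0000e-02  1.5321e+02] F [-0.1  0.2 -0. ] t 1.07
[324.85219962 198.99337635]
```

View pics/w2.png

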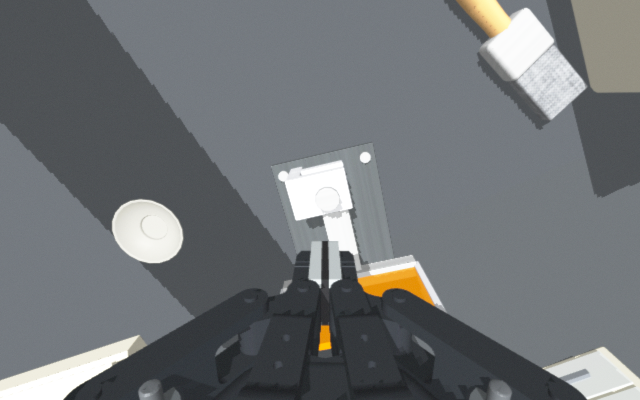

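The wrist view shows the pin's head at about (328,200), 3 px from where I predicted, so I can push straight down.

Call:
step_arm([
  {"dx": 0.001, "dy": 0.0025, "dz": 0.05, "ax": 0.0, "ay": 0.0, "az": 0.0, "hand": 0.0},
  {"dx": 0.001, "dy": 0.0025, "dz": 0.074, "ax": 0.0, "ay": 0.0, "az": 0.0, "hand": 0.0},
  {"dx": 0.001, "dy": 0.0025, "dz": 0.079, "ax": 0.0, "ay": 0.0, "az": 0.0, "hand": 0.0},
  {"dx": 0.001, "dy": 0.0025, "dz": 0.082, "ax": 0.0, "ay": 0.0, "az": 0.0, "hand": 0.0},
  {"dx": 0.001, "dy": 0.0025, "dz": 0.085, "ax": 0.0, "ay": 0.0, "az": 0.0, "hand": 0.0},
  {"dx": 0.001, "dy": 0.0025, "dz": 0.088, "ax": 0.0, "ay": 0.0, "az": 0.0, "hand": 0.0},
  {"dx": 0.001, "dy": 0.0025, "dz": 0.091, "ax": 0.0, "ay": 0.0, "az": 0.0, "hand": 0.0},
  {"dx": 0.001, "dy": 0.0025, "dz": 0.094, "ax": 0.0, "ay": 0.0, "az": 0.0, "hand": 0.0},
  {"dx": 0.001, "dy": 0.0025, "dz": 0.095, "ax": 0.0, "ay": 0.0, "az": 0.0, "hand": 0.0},
  {"dx": 0.001, "dy": 0.0025, "dz": 0.095, "ax": 0.0, "ay": 0.0, "az": 0.0, "hand": 0.0},
])

```text
clock: 2.33
eef_pos: [0.4929, 0.3487, 0.0798]
tcp_rot: [179.9, 0.0, 153.2]
force: [-1.7, 0.3, 4.9]
finger_gap: 0.0003
gripper_force: 2.6
```

Call:
step_arm([
  {"dx": 0.0, "dy": 0.0, "dz": 0.001, "ax": 0.0, "ay": 0.0, "az": 0.0, "hand": 0.0},
  {"dx": 0.0, "dy": 0.0, "dz": 0.002, "ax": 0.0, "ay": 0.0, "az": 0.0, "hand": 0.0},
  {"dx": 0.0, "dy": 0.0, "dz": 0.003, "ax": 0.0, "ay": 0.0, "az": 0.0, "hand": 0.0},
  {"dx": 0.0, "dy": 0.0, "dz": 0.0035, "ax": 0.0, "ay": 0.0, "az": 0.0, "hand": 0.0},
  {"dx": 0.0, "dy": 0.0, "dz": 0.0035, "ax": 0.0, "ay": 0.0, "az": 0.0, "hand": 0.0},
])

```text
clock: 2.95
eef_pos: [0.4929, 0.3487, 0.0769]
tcp_rot: [179.9, 0.1, 153.2]
force: [-3.0, 0.1, 11.1]
finger_gap: 0.0
gripper_force: 5.7
```

Call:
step_arm([
  {"dx": 0.0, "dy": 0.0, "dz": 0.001, "ax": 0.0, "ay": 0.0, "az": 0.0, "hand": 0.0},
  {"dx": 0.0, "dy": 0.0, "dz": 0.0015, "ax": 0.0, "ay": 0.0, "az": 0.0, "hand": 0.0},
  {"dx": 0.0, "dy": 0.0, "dz": 0.0015, "ax": 0.0, "ay": 0.0, "az": 0.0, "hand": 0.0},
])

```text
clock: 3.32
eef_pos: [0.493, 0.3487, 0.0768]
tcp_rot: [179.9, 0.1, 153.2]
force: [-5.6, -1.9, 22.7]
finger_gap: -0.0002
gripper_force: 11.2
```

The pin hit the stop: force rose to 23 N with z unchanged, so it's home. I'll lift and travel to the stand.

Call:
step_arm([
  {"dx": 0.0, "dy": 0.0, "dz": -0.06, "ax": 0.0, "ay": 0.0, "az": 0.0, "hand": 0.0},
  {"dx": 0.0, "dy": 0.0, "dz": -0.12, "ax": 0.0, "ay": 0.0, "az": 0.0, "hand": 0.0},
  {"dx": -0.03, "dy": -0.04, "dz": -0.17, "ax": 0.0, "ay": 0.0, "az": 0.0, "hand": 0.0},
  {"dx": -0.354, "dy": -0.5875, "dz": -0.19, "ax": 0.0, "ay": 0.0, "az": -7.0, "hand": 0.3},
  {"dx": -0.354, "dy": -0.5875, "dz": -0.19, "ax": 0.0, "ay": 0.0, "az": -7.0, "hand": 0.45},
  {"dx": -0.354, "dy": -0.5875, "dz": -0.19, "ax": 0.0, "ay": 0.0, "az": -7.0, "hand": 0.45},
  {"dx": -0.354, "dy": -0.5875, "dz": -0.19, "ax": 0.0, "ay": 0.0, "az": -7.0, "hand": 0.45},
  {"dx": -0.354, "dy": -0.5875, "dz": -0.19, "ax": 0.0, "ay": 0.0, "az": -7.0, "hand": 0.45},
  {"dx": -0.354, "dy": -0.5875, "dz": -0.19, "ax": 0.0, "ay": 0.0, "az": -7.0, "hand": 0.45},
  {"dx": -0.354, "dy": -0.5875, "dz": -0.19, "ax": 0.0, "ay": 0.0, "az": -7.0, "hand": 0.45},
  {"dx": -0.354, "dy": -0.5875, "dz": -0.19, "ax": 0.0, "ay": 0.0, "az": -7.0, "hand": 0.45},
  {"dx": -0.354, "dy": -0.5875, "dz": -0.19, "ax": 0.0, "ay": 0.0, "az": -7.0, "hand": 0.45},
])

```text
clock: 4.82
eef_pos: [0.5376, -0.2584, 0.2609]
tcp_rot: [-180.0, 0.0, 160.2]
force: [0.7, -1.4, 0.4]
finger_gap: 0.0385
gripper_force: 0.0
```

```bash
python3 - <<'E'
from h import *
go([.544,-.335,.20],down(160))
E
```

```text
move d(mm) [-32.  -69.9  60.9] rot [-0.   0.   0.2] | at [ 0.5376 -0.2584  0.2609] [-1.7999e+02  2.0000e-02  1.6017e+02] F [ 0.7 -1.4  0.4] t 4.83
```

Call:
step_arm([
  {"dx": -0.032, "dy": -0.063, "dz": 0.06, "ax": 0.0, "ay": 0.0, "az": 0.0, "hand": 0.45},
  {"dx": -0.032, "dy": -0.063, "dz": 0.06, "ax": 0.0, "ay": 0.0, "az": 0.0, "hand": 0.45},
  {"dx": -0.032, "dy": -0.063, "dz": 0.06, "ax": 0.0, "ay": 0.0, "az": 0.0, "hand": 0.45},
  {"dx": -0.032, "dy": -0.063, "dz": 0.06, "ax": 0.0, "ay": 0.0, "az": 0.0, "hand": 0.45},
])

```text
clock: 5.32
eef_pos: [0.5467, -0.3257, 0.2012]
tcp_rot: [180.0, 0.0, 160.2]
force: [0.3, -0.2, -0.7]
finger_gap: 0.0385
gripper_force: 0.0
```

```bash
python3 - <<'E'
from h import *
go([.544,-.335,.20],down(160))
w=cam("wrist");a=imaging.capture("wrist");np.savez("w3.npz",K=w[0],R=w[1],t=w[2]);save("w3.png",a)
print(proj(w,[.544,-.335,.112]))
E
```

```text
move d(mm) [-0.6 -9.6  1.2] rot [0.  0.  0.2] | at [ 0.5467 -0.3257  0.2012] [179.99   0.   160.2 ] F [ 0.3 -0.2 -0.7] t 5.33
[310.74597181 208.71188146]
```

View pics/w3.png

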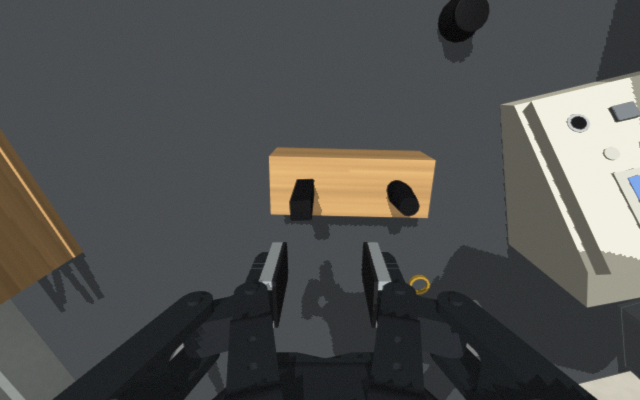

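The wrist view shows the stylus's square top near (301.5,208), the burnisher's at (406,203), the stand's top edges nearly parallel to the image rows, and the dark socket at (578,123).

```bash
python3 - <<'E'
from h import *
z=np.load("w3.npz");w=(z["K"],z["R"],z["t"])
im=cv2.imread("pics/w3.png")[150:235,262:345]
g=im.max(2);m=(g<45).astype(np.uint8)
# top face brighter than sides? print column extents per row
for r in range(25,76,4): print(r+150,' '.join(str(v) for v in g[r,20:60:2]))
t=onz(w,(301.5,208),.112);print("stylus",t)
a=onz(w,(271,215),.05);b=onz(w,(430.5,217),.05);print(a,b,np.linalg.norm(b-a),np.degrees(np.arctan2(*(b-a)[1::-1]))-90)
go([t[0],t[1],.20],down(160))
E
```

```text
175 222 223 223 222 223 223 222 223 224 222 222 223 222 221 221 221 221 221 221 221
179 224 224 223 222 223 223 224 173 98 90 88 85 76 72 66 77 206 223 223 222
183 222 220 221 221 220 220 210 50 19 18 24 20 18 24 23 20 201 220 217 218
187 219 220 219 218 218 218 95 21 24 23 22 24 21 22 21 16 135 220 221 221
191 208 207 206 207 206 151 24 21 25 24 19 18 25 17 23 18 93 150 204 203
195 217 217 217 217 205 46 21 21 22 13 18 27 23 24 21 15 102 140 195 212
199 217 215 216 216 95 23 21 23 24 21 27 25 22 22 16 16 133 144 202 219
203 224 224 223 216 46 30 28 31 28 28 29 30 31 31 24 32 139 145 156 220
207 221 222 221 215 64 28 33 34 31 28 30 28 31 32 26 47 145 147 146 164
211 220 220 220 219 90 31 30 30 30 32 30 31 27 29 20 73 146 147 147 149
215 88 75 74 77 41 27 29 30 29 29 29 30 29 32 29 67 89 88 97 101
219 81 61 53 52 43 28 29 29 28 30 31 31 28 31 34 47 53 52 53 54
223 82 79 56 61 75 56 64 61 58 54 58 60 55 55 56 54 54 56 53 55
stylus [ 0.54116714 -0.34119787  0.112     ]
[ 0.55806017 -0.38368608  0.05      ] [ 0.61191739 -0.24065415  0.05      ] 0.15283564261082555 -20.63335498806127
move d(mm) [  0.1 -16.7   1.6] rot [-0.   0.   0.2] | at [ 0.5469 -0.3255  0.2016] [-1.8000e+02  5.0000e-02  1.6023e+02] F [-0.3  0.4  0.1] t 5.38
```

Call:
step_arm([
  {"dx": -0.0023, "dy": -0.0165, "dz": 0.03, "ax": 0.0, "ay": 0.0, "az": 0.5, "hand": 0.45},
  {"dx": -0.0023, "dy": -0.0165, "dz": 0.06, "ax": 0.0, "ay": 0.0, "az": 0.5, "hand": 0.45},
  {"dx": -0.0023, "dy": -0.0165, "dz": 0.09, "ax": 0.0, "ay": 0.0, "az": 0.5, "hand": 0.45},
  {"dx": -0.0023, "dy": -0.0165, "dz": 0.1125, "ax": 0.0, "ay": 0.0, "az": 0.5, "hand": 0.45},
  {"dx": -0.0023, "dy": -0.0165, "dz": 0.1125, "ax": 0.0, "ay": 0.0, "az": 0.5, "hand": 0.45},
  {"dx": -0.0023, "dy": -0.0165, "dz": 0.1125, "ax": 0.0, "ay": 0.0, "az": 0.5, "hand": 0.45},
])

```text
clock: 6.12
eef_pos: [0.5442, -0.3425, 0.0899]
tcp_rot: [-180.0, 0.1, 159.8]
force: [-0.1, 0.6, 0.2]
finger_gap: 0.0384
gripper_force: 0.0
```

```bash
python3 - <<'E'
from h import *
go([.5435,-.3418,.089],down(159.7))
w=cam("wrist");a=imaging.capture("wrist");save("w4.png",a)
print(proj(w,[.5435,-.3418,.112]))
cv2.imwrite("pics/w4c.png",cv2.resize(a[150:400,220:420,::-1],None,fx=2,fy=2))
E
```

```text
move d(mm) [0.9 0.4 0.9] rot [-0.   0.1  0.1] | at [ 0.5442 -0.3425  0.0899] [-1.7996e+02  1.3000e-01  1.5975e+02] F [-0.1  0.6  0.2] t 6.12
[324.44901466 305.00636141]
```

View pics/w4c.png

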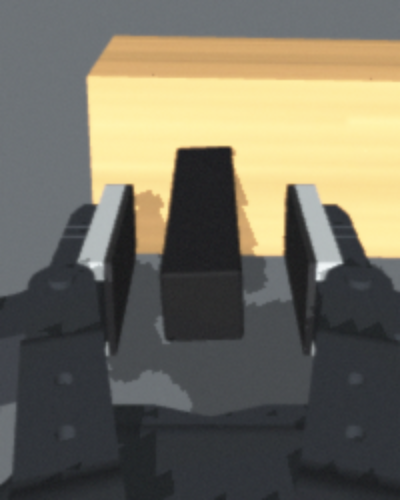

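The handle sits between the pads, its top centred at about wrist (321.5,302.5), roughly 1.5 mm to the −y side. I'll shift by that and close.

Call:
step_arm([
  {"dx": 0.001, "dy": -0.0012, "dz": 0.001, "ax": 0.0, "ay": 0.0, "az": 0.0, "hand": 0.45},
  {"dx": 0.001, "dy": -0.0012, "dz": 0.001, "ax": 0.0, "ay": 0.0, "az": 0.0, "hand": 0.1},
  {"dx": 0.001, "dy": -0.0012, "dz": 0.001, "ax": 0.0, "ay": 0.0, "az": 0.0, "hand": 0.0},
  {"dx": 0.001, "dy": -0.0012, "dz": 0.001, "ax": 0.0, "ay": 0.0, "az": 0.0, "hand": 0.0},
  {"dx": 0.001, "dy": -0.0012, "dz": 0.001, "ax": 0.0, "ay": 0.0, "az": 0.0, "hand": 0.0},
  {"dx": 0.001, "dy": -0.0012, "dz": 0.001, "ax": 0.0, "ay": 0.0, "az": 0.0, "hand": 0.0},
  {"dx": 0.001, "dy": -0.0012, "dz": 0.001, "ax": 0.0, "ay": 0.0, "az": 0.0, "hand": 0.0},
], squeeze=50)

```text
clock: 7.05
eef_pos: [0.542, -0.3436, 0.0878]
tcp_rot: [-180.0, 0.0, 159.7]
force: [-1.3, 0.9, 6.7]
finger_gap: 0.0155
gripper_force: 48.7
```

Call:
step_arm([
  {"dx": 0.0, "dy": 0.0, "dz": -0.025, "ax": 0.0, "ay": 0.0, "az": 0.0, "hand": 0.0},
  {"dx": 0.0, "dy": 0.0, "dz": -0.06, "ax": 0.0, "ay": 0.0, "az": 0.0, "hand": 0.0},
  {"dx": 0.0, "dy": 0.0, "dz": -0.11, "ax": 0.0, "ay": 0.0, "az": 0.0, "hand": 0.0},
  {"dx": 0.0, "dy": 0.0, "dz": -0.16, "ax": 0.0, "ay": 0.0, "az": 0.0, "hand": 0.0},
  {"dx": 0.0, "dy": 0.0, "dz": -0.16, "ax": 0.0, "ay": 0.0, "az": 0.0, "hand": 0.0},
])

```text
clock: 7.68
eef_pos: [0.5442, -0.3452, 0.2519]
tcp_rot: [-179.8, 0.5, 159.7]
force: [0.1, 0.5, -1.5]
finger_gap: 0.0154
gripper_force: 48.7
```

```bash
cat >> h.py <<'E'
def prs(yaw): return R.from_euler("z",yaw,degrees=True)*R.from_euler("y",-35,degrees=True)*down(180)
E
python3 - <<'E'
from h import *
go([.479,.033,.201],prs(-6.4));print(get_state()["finger_gap"])
E
```

```text
move d(mm) [192.8 332.2  48.3] rot [ -4.5 -34.4 -13.4] | at [ 0.5442 -0.3452  0.2519] [-179.84    0.49  159.7 ] F [ 0.1  0.5 -1.5] t 7.67
0.015389376030959807
```

Call:
step_arm([
  {"dx": 0.1, "dy": 0.1, "dz": 0.0, "ax": -1.0, "ay": -10.0, "az": -4.0, "hand": 0.0},
  {"dx": 0.1, "dy": 0.1, "dz": 0.0, "ax": -2.0, "ay": -20.0, "az": -8.0, "hand": 0.0},
  {"dx": 0.193, "dy": 0.332, "dz": 0.0, "ax": -4.5, "ay": -34.5, "az": -13.5, "hand": 0.0},
  {"dx": 0.193, "dy": 0.332, "dz": 0.0, "ax": -4.5, "ay": -34.5, "az": -13.5, "hand": 0.0},
  {"dx": 0.193, "dy": 0.332, "dz": 0.0, "ax": -4.5, "ay": -34.5, "az": -13.5, "hand": 0.0},
  {"dx": 0.193, "dy": 0.332, "dz": 0.0, "ax": -4.5, "ay": -34.5, "az": -13.5, "hand": 0.0},
  {"dx": 0.193, "dy": 0.332, "dz": 0.048, "ax": -4.5, "ay": -34.5, "az": -13.5, "hand": 0.0},
  {"dx": 0.193, "dy": 0.332, "dz": 0.048, "ax": -4.5, "ay": -34.5, "az": -13.5, "hand": 0.0},
  {"dx": 0.193, "dy": 0.332, "dz": 0.048, "ax": -4.5, "ay": -34.5, "az": -13.5, "hand": 0.0},
  {"dx": 0.193, "dy": 0.332, "dz": 0.048, "ax": -4.5, "ay": -34.5, "az": -13.5, "hand": 0.0},
])

```text
clock: 8.93
eef_pos: [0.4764, 0.0352, 0.201]
tcp_rot: [179.7, 34.6, 173.6]
force: [0.5, 0.8, -0.1]
finger_gap: 0.0155
gripper_force: 49.0
```

```bash
python3 - <<'E'
from h import *
go([.479,.033,.201],prs(-6.4))
w=cam("wrist");a=imaging.capture("wrist");save("w5.png",a);np.savez("w5.npz",K=w[0],R=w[1],t=w[2])
s=get_state();Rc=R.from_euler("xyz",s["tcp_rot"],degrees=True)
print(proj(w,[.578,.022,.059]),"tip",proj(w,s["eef_pos"]+Rc.apply([0,0,.084])),s["q"])
E
```

```text
move d(mm) [-2.3 -1.9  1.7] rot [ 0.3 -0.4 -0. ] | at [0.4764 0.0352 0.201 ] [179.73  34.56 173.58] F [ 0.5  0.8 -0.1] t 8.93
[321.72907068 181.25632021] tip [323.61384828 211.23916464] [ -2.73826383   3.99638404 130.39546176  -9.55234355  11.17975512
 -77.53304035]
```

View pics/w5.png

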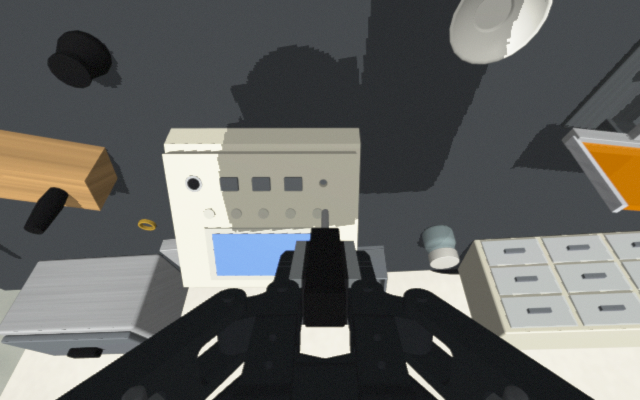

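The stylus is held, with its tip at about (325,211). The bore is at (323,183) and the socket at (194,183), so the console's yaw is −6.4°. Joint 5 is at its 11.17° limit, though, and advancing would need it to go lower. I'll put the stylus back and regrasp it with the tool pitched and turned half round, so that pressing needs less tool tilt.

```bash
python3 - <<'E'
from h import *
z=np.load("w5.npz");w=(z["K"],z["R"],z["t"])
im=cv2.imread("pics/w5.png",0)
for (x0,y0) in((323,183),(194,183)):
    p=im[y0-8:y0+9,x0-9:x0+10].astype(float);bg=np.median(p);m=np.clip(bg-20-p,0,None);yy,xx=np.mgrid[:17,:19]
    c=((m*xx).sum()/m.sum()+x0-9,(m*yy).sum()/m.sum()+y0-8);print(c,onz(w,c,.059))
go([.543,-.344,.25],down(159.7))
E
```

```text
(np.float64(322.811951754386), np.float64(182.36622807017545)) [0.57985362 0.02287888 0.059     ]
(np.float64(193.04118387075417), np.float64(183.52327352181686)) [ 0.56663189 -0.10733166  0.059     ]
move d(mm) [-116.9 -369.    20. ] rot [ 4.5 34.4 13.5] | at [0.4768 0.0348 0.2015] [179.71  34.62 173.5 ] F [ 1.6  0.6 -0.6] t 8.97
```

Call:
step_arm([
  {"dx": 0.0, "dy": 0.0, "dz": -0.05, "ax": 0.0, "ay": 5.0, "az": 0.0, "hand": 0.0},
  {"dx": -0.05, "dy": -0.1, "dz": -0.05, "ax": 1.0, "ay": 12.0, "az": 4.0, "hand": 0.0},
  {"dx": -0.117, "dy": -0.369, "dz": 0.0, "ax": 4.5, "ay": 34.4, "az": 13.5, "hand": 0.0},
  {"dx": -0.117, "dy": -0.369, "dz": 0.02, "ax": 4.5, "ay": 34.4, "az": 13.5, "hand": 0.0},
  {"dx": -0.117, "dy": -0.369, "dz": 0.02, "ax": 4.5, "ay": 34.4, "az": 13.5, "hand": 0.0},
  {"dx": -0.117, "dy": -0.369, "dz": 0.02, "ax": 4.5, "ay": 34.4, "az": 13.5, "hand": 0.0},
  {"dx": -0.117, "dy": -0.369, "dz": 0.02, "ax": 4.5, "ay": 34.4, "az": 13.5, "hand": 0.0},
  {"dx": -0.117, "dy": -0.369, "dz": 0.02, "ax": 4.5, "ay": 34.4, "az": 13.5, "hand": 0.0},
  {"dx": -0.117, "dy": -0.369, "dz": 0.02, "ax": 4.5, "ay": 34.4, "az": 13.5, "hand": 0.0},
  {"dx": -0.117, "dy": -0.369, "dz": 0.02, "ax": 4.5, "ay": 34.4, "az": 13.5, "hand": 0.0},
])

```text
clock: 10.22
eef_pos: [0.5421, -0.3422, 0.2497]
tcp_rot: [180.0, -0.1, 159.7]
force: [0.7, 0.2, -0.2]
finger_gap: 0.0153
gripper_force: 49.1
```

```bash
python3 - <<'E'
from h import *
go([.543,-.344,.0888],down(159.7))
E
```

```text
move d(mm) [ -1.7  -1.4 160.9] rot [ 0.  -0.1 -0. ] | at [ 0.5421 -0.3422  0.2497] [ 1.7999e+02 -7.0000e-02  1.5969e+02] F [ 0.7  0.2 -0.2] t 10.22
```

Call:
step_arm([
  {"dx": -0.0015, "dy": -0.0015, "dz": 0.05, "ax": 0.0, "ay": 0.0, "az": 0.0, "hand": 0.0},
  {"dx": -0.0015, "dy": -0.0015, "dz": 0.095, "ax": 0.0, "ay": 0.0, "az": 0.0, "hand": 0.0},
  {"dx": -0.0015, "dy": -0.0015, "dz": 0.11, "ax": 0.0, "ay": 0.0, "az": 0.0, "hand": 0.0},
  {"dx": -0.0015, "dy": -0.0015, "dz": 0.12, "ax": 0.0, "ay": 0.0, "az": 0.0, "hand": 0.0},
  {"dx": -0.0015, "dy": -0.0015, "dz": 0.132, "ax": 0.0, "ay": 0.0, "az": 0.0, "hand": 0.0},
  {"dx": -0.0015, "dy": -0.0015, "dz": 0.145, "ax": 0.0, "ay": 0.0, "az": 0.0, "hand": 0.0},
  {"dx": -0.0015, "dy": -0.0015, "dz": 0.156, "ax": 0.0, "ay": 0.0, "az": 0.0, "hand": 0.0},
  {"dx": -0.0015, "dy": -0.0015, "dz": 0.16, "ax": 0.0, "ay": 0.0, "az": 0.0, "hand": 0.0},
  {"dx": -0.0015, "dy": -0.0015, "dz": 0.161, "ax": 0.0, "ay": 0.0, "az": 0.0, "hand": 0.0},
])

```text
clock: 11.35
eef_pos: [0.5435, -0.3458, 0.0883]
tcp_rot: [-179.9, -0.0, 159.7]
force: [-0.0, -0.1, -0.8]
finger_gap: 0.0155
gripper_force: 49.1
```

Call:
step_arm([
  {"dx": 0.0, "dy": 0.0, "dz": 0.0, "ax": 0.0, "ay": 0.0, "az": 0.0, "hand": 0.2},
  {"dx": 0.0, "dy": 0.0, "dz": 0.0, "ax": 0.0, "ay": 0.0, "az": 0.0, "hand": 0.45},
  {"dx": 0.0, "dy": 0.0, "dz": 0.0, "ax": 0.0, "ay": 0.0, "az": 0.0, "hand": 0.45},
  {"dx": 0.0, "dy": 0.0, "dz": -0.05, "ax": 0.0, "ay": 0.0, "az": 0.0, "hand": 0.45},
  {"dx": 0.0, "dy": 0.0, "dz": -0.11, "ax": 0.0, "ay": 0.0, "az": 0.0, "hand": 0.45},
  {"dx": 0.0, "dy": 0.0, "dz": -0.12, "ax": 0.0, "ay": 0.0, "az": 10.0, "hand": 0.45},
  {"dx": 0.0, "dy": 0.0, "dz": -0.12, "ax": 0.0, "ay": 0.0, "az": 20.0, "hand": 0.45},
  {"dx": 0.0, "dy": 0.0, "dz": -0.12, "ax": 0.0, "ay": 0.0, "az": 30.0, "hand": 0.45},
  {"dx": 0.0, "dy": 0.0, "dz": -0.12, "ax": 0.0, "ay": 0.0, "az": 40.0, "hand": 0.45},
  {"dx": 0.0, "dy": 0.0, "dz": -0.12, "ax": 0.0, "ay": 0.0, "az": 50.0, "hand": 0.45},
  {"dx": 0.0, "dy": 0.0, "dz": -0.12, "ax": 0.0, "ay": 0.0, "az": 60.0, "hand": 0.45},
  {"dx": 0.0, "dy": 0.0, "dz": -0.12, "ax": 0.0, "ay": 0.0, "az": 70.0, "hand": 0.45},
])

```text
clock: 12.85
eef_pos: [0.5435, -0.3455, 0.2087]
tcp_rot: [-179.9, 0.0, 89.3]
force: [0.5, -0.4, -0.7]
finger_gap: 0.0383
gripper_force: 0.0
```

Call:
step_arm([
  {"dx": 0.0, "dy": 0.0, "dz": 0.0, "ax": 0.0, "ay": 0.0, "az": 10.5, "hand": 0.45},
  {"dx": 0.0, "dy": 0.0, "dz": 0.0, "ax": 0.0, "ay": 0.0, "az": 21.0, "hand": 0.45},
  {"dx": 0.0, "dy": 0.0, "dz": 0.0, "ax": 0.0, "ay": 0.0, "az": 31.5, "hand": 0.45},
  {"dx": 0.0, "dy": 0.0, "dz": 0.0, "ax": 0.0, "ay": 0.0, "az": 42.0, "hand": 0.45},
  {"dx": 0.0, "dy": 0.0, "dz": 0.0, "ax": 0.0, "ay": 0.0, "az": 52.5, "hand": 0.45},
  {"dx": 0.0, "dy": 0.0, "dz": 0.0, "ax": 0.0, "ay": 0.0, "az": 63.0, "hand": 0.45},
  {"dx": 0.0, "dy": 0.0, "dz": 0.0, "ax": 0.0, "ay": 0.0, "az": 73.5, "hand": 0.45},
  {"dx": 0.0, "dy": 0.0, "dz": 0.0, "ax": 0.0, "ay": 0.0, "az": 84.0, "hand": 0.45},
  {"dx": 0.0, "dy": 0.0, "dz": 0.0, "ax": 0.0, "ay": 0.0, "az": 94.5, "hand": 0.45},
  {"dx": 0.0, "dy": 0.0, "dz": 0.0, "ax": 0.0, "ay": 0.0, "az": 105.0, "hand": 0.45},
  {"dx": 0.0, "dy": 0.0, "dz": 0.0, "ax": 0.0, "ay": 0.0, "az": 110.0, "hand": 0.45},
])

```text
clock: 14.22
eef_pos: [0.5435, -0.3455, 0.2087]
tcp_rot: [179.9, 0.0, -20.5]
force: [-0.2, 0.1, -0.4]
finger_gap: 0.0384
gripper_force: 0.0
```

```bash
cat >> h.py <<'E'
def tilt(yaw,p): return R.from_euler("z",yaw,degrees=True)*R.from_euler("y",p,degrees=True)*down(0)
E
python3 - <<'E'
from h import *
go([.5435,-.3450,.16],tilt(-20.3,22));go([.5435,-.3450,.0885],tilt(-20.3,22));print(get_state()["q"])
E
```

```text
move d(mm) [-0.2 -0.5 48.7] rot [  0.  -22.   -0.3] | at [ 0.5435 -0.3455  0.2087] [ 1.7994e+02  3.0000e-02 -2.0550e+01] F [-0.2  0.1 -0.4] t 14.22
move d(mm) [-1.000e-01 -6.000e-01  1.202e+02] rot [  0.  -22.   -0.3] | at [ 0.5435 -0.3455  0.2087] [ 1.7994e+02  3.0000e-02 -2.0550e+01] F [-0.2  0.1 -0.4] t 14.22
[-3.85473259e+01  2.62507720e+01  8.35010641e+01 -7.53570076e-02
  7.02606503e+01  7.20242920e+01]
```

Call:
step_arm([
  {"dx": 0.0, "dy": 0.0, "dz": 0.0, "ax": 0.0, "ay": -10.0, "az": 0.0, "hand": 0.45},
  {"dx": 0.0, "dy": 0.0, "dz": 0.0, "ax": 0.0, "ay": -20.0, "az": -0.3, "hand": 0.45},
  {"dx": 0.0, "dy": 0.0, "dz": 0.03, "ax": 0.0, "ay": -22.0, "az": -0.3, "hand": 0.45},
  {"dx": 0.0, "dy": 0.0, "dz": 0.07, "ax": 0.0, "ay": -22.0, "az": -0.3, "hand": 0.45},
  {"dx": 0.0, "dy": 0.0, "dz": 0.1, "ax": 0.0, "ay": -22.0, "az": -0.3, "hand": 0.45},
  {"dx": 0.0, "dy": 0.0, "dz": 0.12, "ax": 0.0, "ay": -22.0, "az": -0.3, "hand": 0.45},
  {"dx": 0.0, "dy": 0.0, "dz": 0.12, "ax": 0.0, "ay": -22.0, "az": -0.3, "hand": 0.45},
  {"dx": 0.0, "dy": 0.0, "dz": 0.12, "ax": 0.0, "ay": -22.0, "az": -0.3, "hand": 0.2},
  {"dx": 0.0, "dy": 0.0, "dz": 0.12, "ax": 0.0, "ay": -22.0, "az": -0.3, "hand": 0.0},
  {"dx": 0.0, "dy": 0.0, "dz": 0.12, "ax": 0.0, "ay": -22.0, "az": -0.3, "hand": 0.0},
  {"dx": 0.0, "dy": 0.0, "dz": 0.12, "ax": 0.0, "ay": -22.0, "az": -0.3, "hand": 0.0},
  {"dx": 0.0, "dy": 0.0, "dz": 0.12, "ax": 0.0, "ay": -22.0, "az": -0.3, "hand": 0.0},
], squeeze=60)

```text
clock: 15.72
eef_pos: [0.5443, -0.3462, 0.0901]
tcp_rot: [179.9, 21.9, -20.0]
force: [0.7, -1.3, 6.8]
finger_gap: 0.015
gripper_force: 59.0
```

Call:
step_arm([
  {"dx": -0.0094, "dy": 0.0, "dz": -0.0232, "ax": 0.0, "ay": 0.0, "az": 0.0, "hand": 0.0},
  {"dx": -0.0225, "dy": 0.0, "dz": -0.0556, "ax": 0.0, "ay": 0.0, "az": 0.0, "hand": 0.0},
  {"dx": -0.041, "dy": 0.0, "dz": -0.102, "ax": 0.0, "ay": 0.0, "az": 0.0, "hand": 0.0},
  {"dx": -0.06, "dy": 0.0, "dz": -0.1483, "ax": 0.0, "ay": 0.0, "az": 0.0, "hand": 0.0},
  {"dx": -0.06, "dy": 0.0, "dz": -0.1483, "ax": 0.0, "ay": 0.0, "az": 0.0, "hand": 0.0},
])

```text
clock: 16.35
eef_pos: [0.5453, -0.347, 0.2535]
tcp_rot: [179.8, 21.5, -20.1]
force: [0.4, 0.6, -1.6]
finger_gap: 0.0155
gripper_force: 58.5
```

```bash
python3 - <<'E'
from h import *
n=R.from_euler("z",-6.1,degrees=True).apply([-.5736,0,.8192]);b=np.array([.5795,.0225,.059])
go(b+n*.166,tilt(-6.1,-13));go(b+n*.116,tilt(-6.1,-13));print(get_state()["finger_gap"])
E
```

```text
move d(mm) [-152.6 -336.   122.3] rot [ -0.9  34.4 -14.1] | at [ 0.5453 -0.347   0.2535] [179.84  21.54 -20.09] F [ 0.4  0.6 -1.6] t 16.35
move d(mm) [-111.7 -343.1  150.1] rot [ -0.9  34.4 -14.1] | at [ 0.5453 -0.347   0.2535] [179.84  21.54 -20.09] F [ 0.4  0.6 -1.6] t 16.35
0.015451279596942898
```

Call:
step_arm([
  {"dx": -0.06, "dy": -0.06, "dz": 0.02, "ax": 0.0, "ay": 9.0, "az": -3.5, "hand": 0.0},
  {"dx": -0.1, "dy": -0.12, "dz": 0.04, "ax": 0.0, "ay": 18.0, "az": -7.0, "hand": 0.0},
  {"dx": -0.153, "dy": -0.336, "dz": 0.1, "ax": -0.9, "ay": 34.4, "az": -14.1, "hand": 0.0},
  {"dx": -0.153, "dy": -0.336, "dz": 0.1, "ax": -0.9, "ay": 34.4, "az": -14.1, "hand": 0.0},
  {"dx": -0.153, "dy": -0.336, "dz": 0.1, "ax": -0.9, "ay": 34.4, "az": -14.1, "hand": 0.0},
  {"dx": -0.153, "dy": -0.336, "dz": 0.122, "ax": -0.9, "ay": 34.4, "az": -14.1, "hand": 0.0},
  {"dx": -0.153, "dy": -0.336, "dz": 0.122, "ax": -0.9, "ay": 34.4, "az": -14.1, "hand": 0.0},
  {"dx": -0.112, "dy": -0.343, "dz": 0.15, "ax": -0.9, "ay": 34.4, "az": -14.1, "hand": 0.0},
  {"dx": -0.112, "dy": -0.343, "dz": 0.15, "ax": -0.9, "ay": 34.4, "az": -14.1, "hand": 0.0},
  {"dx": -0.112, "dy": -0.343, "dz": 0.15, "ax": -0.9, "ay": 34.4, "az": -14.1, "hand": 0.0},
  {"dx": -0.112, "dy": -0.343, "dz": 0.15, "ax": -0.9, "ay": 34.4, "az": -14.1, "hand": 0.0},
])

```text
clock: 17.73
eef_pos: [0.5102, 0.0312, 0.1523]
tcp_rot: [-179.7, -12.6, -6.2]
force: [0.0, 0.6, 0.3]
finger_gap: 0.0155
gripper_force: 58.7
```

```bash
python3 - <<'E'
from h import *
n=R.from_euler("z",-6.1,degrees=True).apply([-.5736,0,.8192]);b=np.array([.5795,.0225,.059])
go(b+n*.116,tilt(-6.1,-13));s=get_state();print(s["q"])
w=cam("wrist");a=imaging.capture("wrist");save("w6.png",a);np.savez("w6.npz",K=w[0],R=w[1],t=w[2],p=s["eef_pos"],r=s["tcp_rot"])
print(proj(w,b),"tip",proj(w,s["eef_pos"]-n*.086))
cv2.imwrite("pics/w6c.png",cv2.resize(a[60:310,200:440,::-1],None,fx=2.4,fy=2.4,interpolation=cv2.INTER_CUBIC))
E
```

```text
move d(mm) [ 3.6  1.3 -1. ] rot [-0.3  0.4 -0.1] | at [0.5102 0.0312 0.1523] [-179.73  -12.6    -6.21] F [0.  0.6 0.3] t 17.73
[ -4.11759119  15.27584126 113.39163979  -0.29125837  38.72641567
  92.26626846]
[327.49279305 140.89089057] tip [325.7141659  168.99289053]
```

View pics/w6c.png

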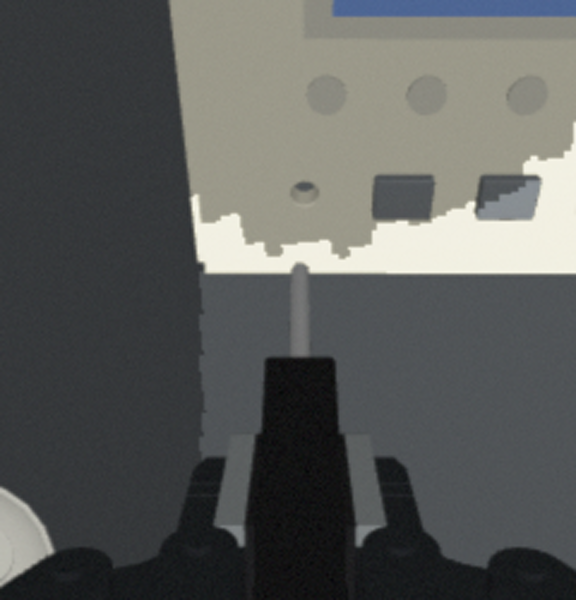

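The wrist view has the stylus tip at about (325,169.5), where (325.7,169) was predicted, and the bore at (326.9,140.5), where (327.5,140.9) was predicted. The two offsets cancel, so the model holds to within about 0.5 mm.

```bash
python3 - <<'E'
from h import *
n=R.from_euler("z",-6.1,degrees=True).apply([-.5736,0,.8192]);b=np.array([.5795,.0225,.059])
for k in(.101,.091,.081,.071): go(b+n*k,tilt(-6.1,-13.1))
E
```

```text
move d(mm) [ 9.1  1.3 13.1] rot [-0.2  0.5 -0.1] | at [0.5104 0.0312 0.1525] [-179.73  -12.64   -6.21] F [-0.1  0.1 -0.6] t 17.77
move d(mm) [12.9  1.4 22.3] rot [-0.2  0.5 -0.1] | at [0.5104 0.0312 0.1525] [-179.73  -12.64   -6.21] F [-0.1  0.1 -0.6] t 17.77
move d(mm) [16.7  1.4 31.6] rot [-0.2  0.5 -0.1] | at [0.5104 0.0312 0.1525] [-179.73  -12.64   -6.21] F [-0.1  0.1 -0.6] t 17.77
move d(mm) [20.5  1.4 40.8] rot [-0.2  0.5 -0.1] | at [0.5104 0.0312 0.1525] [-179.73  -12.64   -6.21] F [-0.1  0.1 -0.6] t 17.77
```

Go to 5 mm off the mouth (offset .091) and check.

Call:
step_arm([
  {"dx": 0.0091, "dy": 0.0013, "dz": 0.0131, "ax": -0.2, "ay": 0.5, "az": -0.1, "hand": 0.0},
  {"dx": 0.0129, "dy": 0.0014, "dz": 0.0223, "ax": -0.2, "ay": 0.5, "az": -0.1, "hand": 0.0},
  {"dx": 0.0129, "dy": 0.0014, "dz": 0.0223, "ax": -0.2, "ay": 0.5, "az": -0.1, "hand": 0.0},
  {"dx": 0.0129, "dy": 0.0014, "dz": 0.0223, "ax": -0.2, "ay": 0.5, "az": -0.1, "hand": 0.0},
])

```text
clock: 18.27
eef_pos: [0.5274, 0.0283, 0.1323]
tcp_rot: [-180.0, -13.0, -6.1]
force: [-0.1, 0.1, -0.6]
finger_gap: 0.0151
gripper_force: 58.7
```

```bash
python3 - <<'E'
from h import *
n=R.from_euler("z",-6.1,degrees=True).apply([-.5736,0,.8192]);b=np.array([.5795,.0225,.059])
s=get_state()
w=cam("wrist");a=imaging.capture("wrist");save("w7.png",a)
for k in(.091,.087,.082,.074): go(b+n*k,tilt(-6.1,-13.1))
print(proj(w,b),"tip",proj(w,s["eef_pos"]-n*.086))
cv2.imwrite("pics/w7c.png",cv2.resize(a[100:200,270:390,::-1],None,fx=5,fy=5,interpolation=cv2.INTER_CUBIC))
E
```

```text
move d(mm) [ 0.4  0.3 -1. ] rot [-0.1  0.1  0. ] | at [0.5275 0.0283 0.1324] [-179.95  -13.03   -6.07] F [-0.1  0.6 -0.7] t 18.32
move d(mm) [1.9 0.3 2.7] rot [-0.1  0.1  0. ] | at [0.5275 0.0283 0.1324] [-179.95  -13.03   -6.07] F [-0.1  0.6 -0.7] t 18.32
move d(mm) [3.7 0.3 7.3] rot [-0.1  0.1  0. ] | at [0.5275 0.0283 0.1324] [-179.95  -13.03   -6.07] F [-0.1  0.6 -0.7] t 18.32
move d(mm) [ 6.7  0.3 14.7] rot [-0.1  0.1  0. ] | at [0.5275 0.0283 0.1324] [-179.95  -13.03   -6.07] F [-0.1  0.6 -0.7] t 18.32
[325.74749111 165.22411655] tip [325.41116279 169.72715427]
```

View pics/w7c.png

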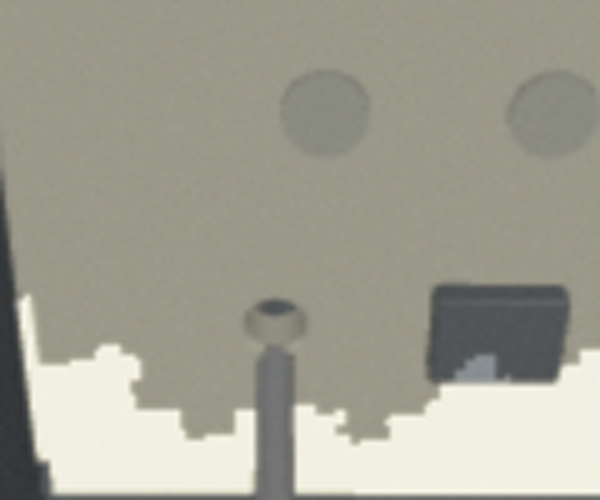

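Call:
step_arm([
  {"dx": 0.0011, "dy": 0.0, "dz": 0.0008, "ax": -0.1, "ay": 0.1, "az": 0.0, "hand": 0.0},
  {"dx": 0.0019, "dy": 0.0, "dz": 0.0027, "ax": -0.1, "ay": 0.1, "az": 0.0, "hand": 0.0},
  {"dx": 0.0025, "dy": 0.0, "dz": 0.0045, "ax": -0.1, "ay": 0.1, "az": 0.0, "hand": 0.0},
  {"dx": 0.0032, "dy": 0.0, "dz": 0.006, "ax": -0.1, "ay": 0.1, "az": 0.0, "hand": 0.0},
  {"dx": 0.0037, "dy": 0.0, "dz": 0.0073, "ax": -0.1, "ay": 0.1, "az": 0.0, "hand": 0.0},
  {"dx": 0.0037, "dy": 0.0, "dz": 0.0073, "ax": -0.1, "ay": 0.1, "az": 0.0, "hand": 0.0},
])

```text
clock: 19.08
eef_pos: [0.5329, 0.0277, 0.1262]
tcp_rot: [179.9, -13.1, -6.1]
force: [-0.5, -1.0, -0.6]
finger_gap: 0.015
gripper_force: 58.7
```

```bash
cat > c.py <<'E'
from h import *
n=R.from_euler("z",-6.1,degrees=True).apply([-.5736,0,.8192]);b=np.array([.5795,.0225,.059])
s=get_state();v=s["eef_pos"]-b;F=np.mean([get_state()["force"] for _ in range(3)],0)
print("depth mm",1000*(.086-v@n),"lat",np.round(1000*(v-(v@n)*n),2),"Fn",round(F@n,2),"Ft",np.round(F-(F@n)*n,2),"rot",s["tcp_rot"],s["clock"])
E
python3 c.py
```

```text
depth mm 4.076343031376356 lat [0.14 0.25 0.07] Fn -0.3 Ft [-0.65 -1.   -0.38] rot [179.94957866 -13.14761139  -6.07702163] 19.075
```

The tip is inside the bore with no contact yet. I'll advance slowly.

Call:
step_arm([
  {"dx": 0.0004, "dy": 0.0, "dz": 0.0009, "ax": 0.0, "ay": 0.0, "az": 0.0, "hand": 0.0},
  {"dx": 0.0007, "dy": 0.0, "dz": 0.0019, "ax": 0.0, "ay": 0.0, "az": 0.0, "hand": 0.0},
  {"dx": 0.0011, "dy": 0.0, "dz": 0.0028, "ax": 0.0, "ay": 0.0, "az": 0.0, "hand": 0.0},
  {"dx": 0.0011, "dy": 0.0, "dz": 0.0028, "ax": 0.0, "ay": 0.0, "az": 0.0, "hand": 0.0},
])

```text
clock: 19.58
eef_pos: [0.5346, 0.0276, 0.1238]
tcp_rot: [179.9, -13.2, -6.1]
force: [0.9, -0.8, -0.2]
finger_gap: 0.0148
gripper_force: 58.7
```

```bash
python3 c.py
```

```text
depth mm 7.049910237549542 lat [0.18 0.26 0.09] Fn -0.72 Ft [ 0.45 -0.76  0.37] rot [179.94752111 -13.15674272  -6.07147459] 19.575
```

Call:
step_arm([
  {"dx": 0.0004, "dy": 0.0, "dz": 0.0009, "ax": 0.0, "ay": 0.0, "az": 0.0, "hand": 0.0},
  {"dx": 0.0007, "dy": 0.0, "dz": 0.0019, "ax": 0.0, "ay": 0.0, "az": 0.0, "hand": 0.0},
  {"dx": 0.0007, "dy": 0.0, "dz": 0.0019, "ax": 0.0, "ay": 0.0, "az": 0.0, "hand": 0.0},
])

```text
clock: 19.95
eef_pos: [0.5357, 0.0274, 0.1222]
tcp_rot: [179.9, -13.2, -6.1]
force: [-1.2, 0.3, 2.3]
finger_gap: 0.0153
gripper_force: 58.7
```

```bash
python3 c.py
```

```text
depth mm 8.960262364385157 lat [0.14 0.25 0.07] Fn 2.61 Ft [0.29 0.15 0.19] rot [179.9496798  -13.15857532  -6.07685927] 19.95
```

Call:
step_arm([
  {"dx": 0.0004, "dy": 0.0, "dz": 0.0009, "ax": 0.0, "ay": 0.0, "az": 0.0, "hand": 0.0},
  {"dx": 0.0007, "dy": 0.0, "dz": 0.0019, "ax": 0.0, "ay": 0.0, "az": 0.0, "hand": 0.0},
  {"dx": 0.001, "dy": 0.0, "dz": 0.0025, "ax": 0.0, "ay": 0.0, "az": 0.0, "hand": 0.0},
  {"dx": 0.001, "dy": 0.0, "dz": 0.0025, "ax": 0.0, "ay": 0.0, "az": 0.0, "hand": 0.0},
])

```text
clock: 20.45
eef_pos: [0.5372, 0.0273, 0.12]
tcp_rot: [179.9, -13.2, -6.1]
force: [-2.8, 0.3, 3.0]
finger_gap: 0.0151
gripper_force: 59.0
```

```bash
python3 c.py
```

```text
depth mm 11.670038974789811 lat [0.13 0.26 0.06] Fn 4.07 Ft [-0.43  0.   -0.3 ] rot [179.94841958 -13.15624312  -6.07284558] 20.45
```

Call:
step_arm([
  {"dx": 0.0002, "dy": 0.0, "dz": 0.0005, "ax": 0.0, "ay": 0.0, "az": 0.0, "hand": 0.0},
  {"dx": 0.0004, "dy": 0.0, "dz": 0.0009, "ax": 0.0, "ay": 0.0, "az": 0.0, "hand": 0.0},
  {"dx": 0.0004, "dy": 0.0, "dz": 0.0009, "ax": 0.0, "ay": 0.0, "az": 0.0, "hand": 0.0},
])

```text
clock: 20.82
eef_pos: [0.5377, 0.0273, 0.1192]
tcp_rot: [179.9, -13.1, -6.1]
force: [-3.9, -0.2, 6.0]
finger_gap: 0.0152
gripper_force: 59.5
```

```bash
python3 c.py
```

```text
depth mm 12.524864504679822 lat [0.09 0.27 0.04] Fn 7.07 Ft [ 0.18 -0.6   0.17] rot [179.94794557 -13.14706007  -6.07149747] 20.825
```

Call:
step_arm([
  {"dx": 0.0001, "dy": 0.0, "dz": 0.0003, "ax": 0.0, "ay": 0.0, "az": 0.0, "hand": 0.0},
  {"dx": 0.0001, "dy": 0.0, "dz": 0.0003, "ax": 0.0, "ay": 0.0, "az": 0.0, "hand": 0.0},
  {"dx": 0.0001, "dy": 0.0, "dz": 0.0003, "ax": 0.0, "ay": 0.0, "az": 0.0, "hand": 0.0},
  {"dx": 0.0001, "dy": 0.0, "dz": 0.0003, "ax": 0.0, "ay": 0.0, "az": 0.0, "hand": 0.0},
])

```text
clock: 21.32
eef_pos: [0.5378, 0.0272, 0.1191]
tcp_rot: [179.9, -13.1, -6.1]
force: [-4.9, 0.7, 7.2]
finger_gap: 0.0152
gripper_force: 59.8
```

```bash
python3 c.py
```

```text
depth mm 12.674541424149325 lat [0.07 0.25 0.02] Fn 8.78 Ft [0.08 0.16 0.04] rot [179.94696679 -13.14653019  -6.07341753] 21.325
```

At the hard stop with about 9 N, which is gentle. I'll hold here.

Call:
step_arm([
  {"dx": 0.0, "dy": 0.0, "dz": 0.0, "ax": 0.0, "ay": 0.0, "az": 0.0, "hand": 0.0},
  {"dx": 0.0, "dy": 0.0, "dz": 0.0, "ax": 0.0, "ay": 0.0, "az": 0.0, "hand": 0.0},
  {"dx": 0.0, "dy": 0.0, "dz": 0.0, "ax": 0.0, "ay": 0.0, "az": 0.0, "hand": 0.0},
  {"dx": 0.0, "dy": 0.0, "dz": 0.0, "ax": 0.0, "ay": 0.0, "az": 0.0, "hand": 0.0},
  {"dx": 0.0, "dy": 0.0, "dz": 0.0, "ax": 0.0, "ay": 0.0, "az": 0.0, "hand": 0.0},
  {"dx": 0.0, "dy": 0.0, "dz": 0.0, "ax": 0.0, "ay": 0.0, "az": 0.0, "hand": 0.0},
  {"dx": 0.0, "dy": 0.0, "dz": 0.0, "ax": 0.0, "ay": 0.0, "az": 0.0, "hand": 0.0},
  {"dx": 0.0, "dy": 0.0, "dz": 0.0, "ax": 0.0, "ay": 0.0, "az": 0.0, "hand": 0.0},
  {"dx": 0.0, "dy": 0.0, "dz": 0.0, "ax": 0.0, "ay": 0.0, "az": 0.0, "hand": 0.0},
  {"dx": 0.0, "dy": 0.0, "dz": 0.0, "ax": 0.0, "ay": 0.0, "az": 0.0, "hand": 0.0},
])

```text
clock: 22.58
eef_pos: [0.5378, 0.0272, 0.1191]
tcp_rot: [179.9, -13.1, -6.1]
force: [-4.8, 1.1, 8.2]
finger_gap: 0.015
gripper_force: 59.8
```

Call:
step_arm([
  {"dx": -0.0019, "dy": 0.0, "dz": -0.0046, "ax": 0.0, "ay": 0.0, "az": 0.0, "hand": 0.0},
  {"dx": -0.0037, "dy": 0.0, "dz": -0.0093, "ax": 0.0, "ay": 0.0, "az": 0.0, "hand": 0.0},
  {"dx": -0.0075, "dy": 0.0, "dz": -0.0185, "ax": 0.0, "ay": 0.0, "az": 0.0, "hand": 0.0},
  {"dx": -0.018, "dy": 0.0, "dz": -0.046, "ax": 0.0, "ay": 0.0, "az": 0.0, "hand": 0.0},
  {"dx": -0.032, "dy": 0.0, "dz": -0.083, "ax": 0.0, "ay": 0.0, "az": 0.0, "hand": 0.0},
  {"dx": -0.032, "dy": 0.0, "dz": -0.083, "ax": 0.0, "ay": 0.0, "az": 0.0, "hand": 0.0},
])

```text
clock: 23.32
eef_pos: [0.4882, 0.0327, 0.1946]
tcp_rot: [180.0, -13.4, -6.1]
force: [-0.1, -0.9, -0.2]
finger_gap: 0.0151
gripper_force: 58.8
```

```bash
python3 - <<'E'
from h import *
go([.5440,-.3458,.2535],tilt(-20.1,21.7))
E
```

```text
move d(mm) [106.5 370.5 -34.9] rot [  1.1 -34.9  14.2] | at [0.4882 0.0327 0.1946] [179.96 -13.38  -6.06] F [-0.1 -0.9 -0.2] t 23.32
```

Call:
step_arm([
  {"dx": 0.0, "dy": 0.03, "dz": -0.05, "ax": 0.0, "ay": 0.0, "az": 0.0, "hand": 0.0},
  {"dx": 0.02, "dy": 0.08, "dz": -0.07, "ax": 0.3, "ay": -9.0, "az": 4.0, "hand": 0.0},
  {"dx": 0.05, "dy": 0.13, "dz": -0.07, "ax": 0.6, "ay": -18.0, "az": 8.0, "hand": 0.0},
  {"dx": 0.1065, "dy": 0.37, "dz": -0.035, "ax": 1.1, "ay": -34.9, "az": 14.2, "hand": 0.0},
  {"dx": 0.1065, "dy": 0.37, "dz": -0.035, "ax": 1.1, "ay": -34.9, "az": 14.2, "hand": 0.0},
  {"dx": 0.1065, "dy": 0.37, "dz": -0.035, "ax": 1.1, "ay": -34.9, "az": 14.2, "hand": 0.0},
  {"dx": 0.1065, "dy": 0.37, "dz": -0.035, "ax": 1.1, "ay": -34.9, "az": 14.2, "hand": 0.0},
  {"dx": 0.1065, "dy": 0.37, "dz": -0.035, "ax": 1.1, "ay": -34.9, "az": 14.2, "hand": 0.0},
  {"dx": 0.1065, "dy": 0.37, "dz": -0.035, "ax": 1.1, "ay": -34.9, "az": 14.2, "hand": 0.0},
  {"dx": 0.1065, "dy": 0.37, "dz": -0.035, "ax": 1.1, "ay": -34.9, "az": 14.2, "hand": 0.0},
  {"dx": 0.1065, "dy": 0.37, "dz": -0.035, "ax": 1.1, "ay": -34.9, "az": 14.2, "hand": 0.0},
])

```text
clock: 24.7
eef_pos: [0.5444, -0.3442, 0.2515]
tcp_rot: [180.0, 21.9, -20.0]
force: [0.3, -0.6, 0.0]
finger_gap: 0.0151
gripper_force: 58.8
```

```bash
python3 - <<'E'
from h import *
for z in(.145,.12,.0905): go([.5443,-.3460,z],tilt(-20.1,21.8))
E
```

```text
move d(mm) [40.2  1.7 98.7] rot [0.1 0.1 0.1] | at [ 0.5444 -0.3442  0.2515] [179.96  21.89 -20.03] F [ 0.3 -0.6  0. ] t 24.7
move d(mm) [ 49.5   1.7 121.9] rot [0.1 0.1 0.1] | at [ 0.5444 -0.3442  0.2515] [179.96  21.89 -20.03] F [ 0.3 -0.6  0. ] t 24.7
move d(mm) [ 60.5   1.7 149.2] rot [0.1 0.1 0.1] | at [ 0.5444 -0.3442  0.2515] [179.96  21.89 -20.03] F [ 0.3 -0.6  0. ] t 24.7
```

Call:
step_arm([
  {"dx": 0.0202, "dy": 0.0017, "dz": 0.049, "ax": 0.0, "ay": 0.0, "az": 0.0, "hand": 0.0},
  {"dx": 0.0365, "dy": 0.0017, "dz": 0.0895, "ax": 0.0, "ay": 0.0, "az": 0.0, "hand": 0.0},
  {"dx": 0.0402, "dy": 0.0017, "dz": 0.0987, "ax": 0.0, "ay": 0.0, "az": 0.0, "hand": 0.0},
  {"dx": 0.045, "dy": 0.0017, "dz": 0.11, "ax": 0.0, "ay": 0.0, "az": 0.0, "hand": 0.0},
  {"dx": 0.0495, "dy": 0.0017, "dz": 0.1219, "ax": 0.0, "ay": 0.0, "az": 0.0, "hand": 0.0},
  {"dx": 0.055, "dy": 0.0017, "dz": 0.1356, "ax": 0.0, "ay": 0.0, "az": 0.0, "hand": 0.0},
  {"dx": 0.0585, "dy": 0.0017, "dz": 0.1445, "ax": 0.0, "ay": 0.0, "az": 0.0, "hand": 0.0},
  {"dx": 0.0605, "dy": 0.0017, "dz": 0.149, "ax": 0.0, "ay": 0.0, "az": 0.0, "hand": 0.0},
  {"dx": 0.0605, "dy": 0.0017, "dz": 0.149, "ax": 0.0, "ay": 0.0, "az": 0.0, "hand": 0.0},
])

```text
clock: 25.82
eef_pos: [0.544, -0.3468, 0.0902]
tcp_rot: [-180.0, 22.0, -20.1]
force: [-1.3, 5.1, 1.1]
finger_gap: 0.015
gripper_force: 58.9
```

Call:
step_arm([
  {"dx": 0.0, "dy": -0.001, "dz": 0.0, "ax": 0.0, "ay": 0.0, "az": 0.0, "hand": 0.0},
  {"dx": 0.0, "dy": -0.001, "dz": 0.0, "ax": 0.0, "ay": 0.0, "az": 0.0, "hand": 0.15},
  {"dx": 0.0, "dy": -0.001, "dz": 0.0, "ax": 0.0, "ay": 0.0, "az": 0.0, "hand": 0.45},
  {"dx": 0.0, "dy": -0.001, "dz": 0.0, "ax": 0.0, "ay": 0.0, "az": 0.0, "hand": 0.45},
  {"dx": 0.0, "dy": -0.001, "dz": 0.0, "ax": 0.0, "ay": 0.0, "az": 0.0, "hand": 0.45},
  {"dx": -0.0094, "dy": -0.001, "dz": -0.0232, "ax": 0.0, "ay": 0.0, "az": 0.0, "hand": 0.45},
  {"dx": -0.0225, "dy": -0.001, "dz": -0.0556, "ax": 0.0, "ay": 0.0, "az": 0.0, "hand": 0.45},
  {"dx": -0.041, "dy": -0.001, "dz": -0.102, "ax": 0.0, "ay": 0.0, "az": 0.0, "hand": 0.45},
  {"dx": -0.06, "dy": -0.001, "dz": -0.1483, "ax": 0.0, "ay": 0.0, "az": 0.0, "hand": 0.45},
  {"dx": -0.06, "dy": -0.001, "dz": -0.1483, "ax": 0.0, "ay": 0.0, "az": 0.0, "hand": 0.45},
])

```text
clock: 27.08
eef_pos: [0.5463, -0.3478, 0.2553]
tcp_rot: [179.8, 21.4, -20.2]
force: [0.9, -0.5, -0.7]
finger_gap: 0.0387
gripper_force: 0.0
```

```bash
python3 - <<'E'
from h import *
f=lambda im,x,y,w,h,k:cv2.resize(im[y:y+h,x:x+w,::-1],(w*k,h*k),interpolation=cv2.INTER_CUBIC)
a=imaging.capture("scene");b=imaging.capture("side");c=imaging.capture("wrist")
m=np.zeros((600,800,3),np.uint8)
m[:300,:400]=f(a,400,245,80,60,5);m[:300,400:]=f(b,370,240,80,60,5)
m[300:,:400]=f(a,225,125,80,60,5);m[300:,400:]=cv2.resize(c[:,:,::-1],(400,300))
cv2.imwrite("pics/fin.png",m)
E
```

```text
(no output)
```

View pics/fin.png

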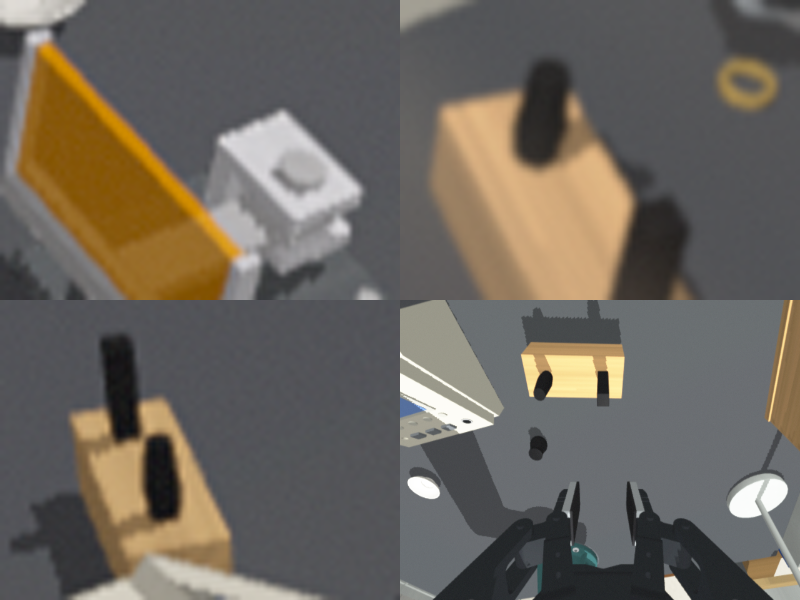

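The final pictures show the pin head flush on the fork, and the stylus seated upright with its top at crop (118,337), almost where it was before (122,338). The burnisher and loupe look untouched. I'll hand in.

```bash
python3 -c "
from workcell import ticket;print(ticket.hand_in())"
```

```text
the job is handed in; nothing more can be done
None
```

The job is handed in at about 27 s: the pin is pushed home, the reset button was held fully in for over a second at about 9 N and released, and the stylus is back upright in its own seat; the hand-in gave no verdict.

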